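# Turn the tube rotator to its loading position

## Robot

A 7-joint arm with a two-finger parallel gripper is mounted at the origin on a cart in front of the work surface, level with it; the furniture and walls round the work are solid. World frame = base frame: x ahead of the robot, y to its left, z up, the work surface at z = 0. Lengths are in mm, angles in degrees, forces in N, time in s.
With the tool pointing down it reaches from about 400 to 900 mm from the base axis. Payload 5.6 kg.
Tool frame: the origin (TCP) lies on the centre line of the jaws, within the pads' length; the fingertips stand manip.tip_reach ahead of it and the grasp point (between the pads) lies 8 mm behind it (manip.tip_reach is the distance from the TCP to the fingertips, in mm); z points along the fingers, y is the line along which they close (so a half turn about z gives the same grasp; the last joint's range is limited). The gripper opens to 92 mm and grips with 3 to 60 N. Pads are 20 mm wide; open, the fingers measure 128 mm over their backs; the gripper's body (75 mm by 189 mm) begins 69 mm behind the grasp point.
Start: joints at [-2.464, 26.786, -0.665, 91.828, 0.344, 61.387, -3.226], TCP at [650.007, -0.043, 225.592] pointing down, gripper open.
Joint ranges: [-144.91, 144.91], [-17.63, 115.5], [-89.93, 88.59], [15.96, 139.68], [-74.01, 254.01], [8.47, 105.57], [-167.45, 167.45]. Speed limits (degrees/s): [147.25, 147.25, 180, 180, 180, 180, 180].

## Interface

Orientations are given as [roll, pitch, yaw] about the fixed x, y, z axes, in that order (R = Rz(yaw) Ry(pitch) Rx(roll)).
In Python, from cell import manip, optics gives the robot as it stands.
- The arm moves only by the shell command python3 -m creep 'ROWS'. ROWS is a JSON object of lists of equal length, an entry for each row: "rotation": the turn, a rotation vector about the tool's x, y, z in rad, a list of three; "linear": the shift along the tool's x, y, z in cm, a list of three; "hand": the finger opening in cm, from 0 to 9.19. A call has exactly 10 rows; each row is the pose to reach, as a shift and turn from the pose commanded when the call began, along the tool's axes at that moment; what a row does not reach only later rows make up. A row lasts 1/8 s, in which the tool goes at most 62.5 mm and 10.7 degrees, less where a joint would pass 70% of its speed; a pose out of reach is approached as far as the arm can. A call with a gripper value outside its range is refused whole. The fingers move at their own pace and stop on an object; the grip force is fixed at half the most. Time passes only in rows, so rows that repeat a pose let the fingers close, or fill a call up. It gives the time, the measured TCP pose, the force, the opening and the grip force at its end, in the units of the state.
- manip.get_obs(): the state, without advancing time (a new reading comes with each control period).
- optics.camera(name): name is "scene" or "side" or "wrist"; returns a dict with "pixels" (420x560x3 uint8, red, green, blue), "range_z" (420x560 float32, mm along the optical axis (not along the pixel's ray), 0 where there is no reading), "fov_y" (degrees; the focal length in pixels is half the picture's height over the tangent of half this angle, whatever the lens; pixels are square), "cx", "cy" (the principal point, pixels), "dist_coeffs" ([k1, k2, p1, p2, k3] as OpenCV has them; the pictures are not rectified), "T" (4x4, takes a point from camera to world coordinates); the wrist camera has in their place "hand_eye" (4x4, takes a point from camera to tool coordinates, whose origin is the TCP and whose axes are the flange's). Camera axes: x right, y down, z forward; pixel columns grow to the right and rows downward; lengths in mm; the calibration is good to about 2 mm. A picture is of the moment at which its call begins: read the wrist's pose just before it.
- manip.sign_off(): hands the job in; it is judged then, once.
The state is a dict: "time": time; "joint_positions": joint angles; "qvel": joint speeds; "tau": joint torques, N m; "ee_pos": TCP position; "orientation": TCP orientation; "ft_force": force on the tool from outside, world axes, zero at the start; "torque": the same for the moment, N m; "width": opening from 0.0 (shut) to 1.0 (fully open); "grip_force": force on a finger pad.
Only numpy, scipy, OpenCV 4.12 (cv2) and the standard library are available. Lean on these libraries where they do the work, as an engineer would, in place of code of your own. Each camera call takes 0.05 s, during which the arm holds its last target. There are 200 camera calls.

## Task

Ready the tube rotator for loading: push its arms round with the fingertips, one after another, until the arm that carries the tube clip points straight up, and leave the wheel at rest there. Only push gently, never grip or lift anything; the rotator must keep standing where it is, and the rack, pot, bottle and timer near it stay where they are.

Things in the scene. Friction and masses are not known exactly. Their poses are not given: they have to be found in the camera images.
- stand: Tube rotator, loose on the cart, about 2.4 kg: grey foot plate 150 x 160 mm, 20 mm high; white column (36 x 56 mm, its middle 28 mm to +x of the origin, top 189 mm up) behind the wheel. Origin at the centre of the underside, z up. The wheel is on the -x side (robot's side) and turns about the stand's x axis in its plane x = -18 mm. Over about 10 N slides or tips it.
- hub (a point): Centre of the wheel, on its axle; in the stand at (-18, 0, 160) mm. Hub disc 56 mm across, 14 thick. Six round arms 10 mm thick stand out every 60 degrees, no rim; five end in a 16 mm ball, 110 mm from the axle; the sixth carries the tube clip. The point turns with the wheel: z along the clip arm, x along the axle.
- clip (a point): Middle of the tube clip, 109 mm from the axle: a white open U, 26 mm wide in the plane of the wheel, 20 mm along the axle, its end 122 mm from the axle. Axes as for the hub. Pushing: a level push binds on the end of an arm that leans over 30 degrees towards the finger; push arms near upright or leaning away, from above, fingertips 50 to 60 mm higher than the axle.
- wheel (a joint): Angle of the wheel in rad: 0 (or any full turn) when the clip arm points straight up; grows as the top of the wheel goes to the stand's +y side (the robot's left when the stand faces it). Turns without end either way. Friction of about 0.1 N m holds it wherever it is left; it does not coast. 1 to 3 N on the outer part of an arm turns it. At the start the clip is in the lower part of the circle.
- rack: Empty clear test-tube rack, 46 x 107 x 38 mm, loose. Origin at the centre of its underside. Leave alone.
- pot: White specimen pot with lid, 50 mm across, 55 mm high, loose. Origin at the centre of its underside. Leave alone.
- dropper_bottle: Amber dropper bottle, 33 mm across, 82 mm high, loose. Origin at the centre of its underside. Leave alone.
- timer: Flat bench timer, 62 x 64 x 19 mm, loose. Origin at the centre of its underside. Leave alone.

How it is judged (in metres and radians):
At the end, for the whole second after the job is handed in: The clip arm points up within 0.12 rad (7 degrees) and the wheel is still; the rotator stands upright within 30 mm of where it stood, and the rack, pot, bottle and timer within 20 mm (angle between hub's own z axis and vertical below 0.12 rad and velocity of joint wheel between -0.05 and 0.05 rad/s and distance of stand from where it was at the start of the episode below 0.03 m and angle between stand's own z axis and vertical below 0.05 rad and distance of each of rack, pot, dropper_bottle, timer from where it was at the start of the episode below 0.02 m); the robot touches nothing.
It fails at once if the rotator is shoved or lifted more than 30 mm, or tipped (distance of stand from where it was at the start of the episode above 0.03 m or distance of hub from where it was at the start of the episode above 0.04 m or angle between stand's own z axis and vertical above 0.2 rad).
It fails at once if the rotator is gripped or pushed hard (more than 20 N) (contact force between the fingers and stand above 20 N).
It fails at once if a bystander is moved or lifted more than 20 mm (distance of any of rack, pot, dropper_bottle, timer from where it was at the start of the episode above 0.02 m).
It also fails if it takes over 51 s, if anything falls off the work surface, if the arm or the gripper's body presses on something with over 40 N, if the wrist force passes 120 N, or if a joint passes its speed limit or range.

## Working session

There is one attempt and no reset: what is moved stays moved. The work goes in short steps, Python scripts to look and compute and a shell command to move; the robot and the scene stay as the last step left them, time stands still between calls to the robot, and variables do not carry over. Pictures are saved under pics/ and viewed, at most 10 in all, crops included, and the job is handed in when it is done.

```bash
mkdir -p pics; cat > h.py <<'E'
import numpy as np, cv2, sys
from cell import manip, optics
def snap(name):
    o=manip.get_obs(); c=optics.camera(name); return o,c
def save(c,f): cv2.imwrite('pics/'+f,c['pixels'][...,::-1])
def cloud(c):
    h,w=c['range_z'].shape; f=h/2/np.tan(np.radians(c['fov_y']/2))
    K=np.array([[f,0,c['cx']],[0,f,c['cy']],[0,0,1]])
    u,v=np.meshgrid(np.arange(w),np.arange(h))
    p=cv2.undistortPoints(np.stack([u,v],-1).reshape(-1,1,2).astype(float),K,np.array(c['dist_coeffs'],float)).reshape(h,w,2)
    z=c['range_z']; P=np.dstack([p[...,0]*z,p[...,1]*z,z])
    T=np.array(c['T']); return P@T[:3,:3].T+T[:3,3], z>0
E
python3 - <<'E'
from h import *
print(manip.tip_reach, manip.get_obs())
for n in ('scene','side'):
    o,c=snap(n); save(c,n+'0.png'); print(n,c['fov_y'],c['cx'],c['cy'],c['dist_coeffs'],np.round(c['T'],3).tolist())
    P,ok=cloud(c); np.savez('/tmp/'+n+'0.npz',P=P,ok=ok,px=c['pixels'])
E
```

```text
11.0 {'time': 0.0, 'joint_positions': array([-2.4629668 , 26.83448833, -0.66584509, 91.87904485,  0.34438223,
       61.38675345, -3.2233538 ]), 'qvel': array([ 0.02248131, -0.00122193,  0.00961447,  0.09378467,  0.09293092,
       -0.01579341,  0.08508314]), 'tau': array([-3.39112758e-04, -5.20573139e+01, -1.31628491e-02, -2.43752271e+01,
       -5.67366311e-02,  1.73054746e-02,  1.50106093e-04]), 'ee_pos': array([ 6.49451283e+02, -6.85395637e-02,  2.24671017e+02]), 'orientation': array([-1.79901942e+02,  6.99763512e-03,  8.99992090e+01]), 'ft_force': array([-0.14938258,  0.17734793, -0.27572993]), 'torque': array([ 0.03626028,  0.0189784 , -0.02086774]), 'grip_force': 0.0, 'width': 0.9973160485764134}
scene 46.89253541031144 267.6583014323109 208.09678335358598 [-0.16997338  0.          0.          0.          0.        ] [[-0.815, -0.409, 0.41, 46.945], [-0.579, 0.566, -0.586, 977.363], [0.008, -0.716, -0.698, 1011.098], [0.0, 0.0, 0.0, 1.0]]
side 43.63862338920143 288.83678072178 206.12509149303185 [0.0124906 0.        0.        0.        0.       ] [[-0.062, -0.857, 0.511, 3.321], [-0.998, 0.057, -0.027, 286.774], [-0.006, -0.512, -0.859, 1108.719], [0.0, 0.0, 0.0, 1.0]]
```

View pics/scene0.png

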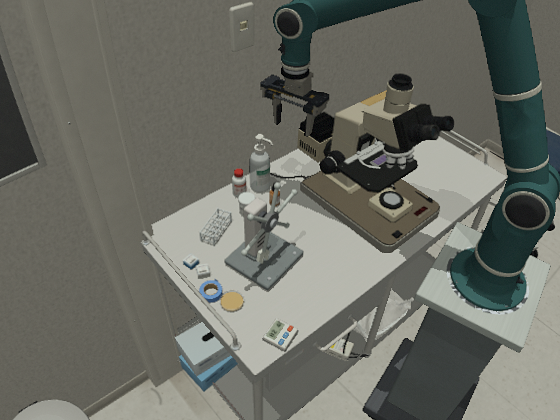

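View pics/side0.png

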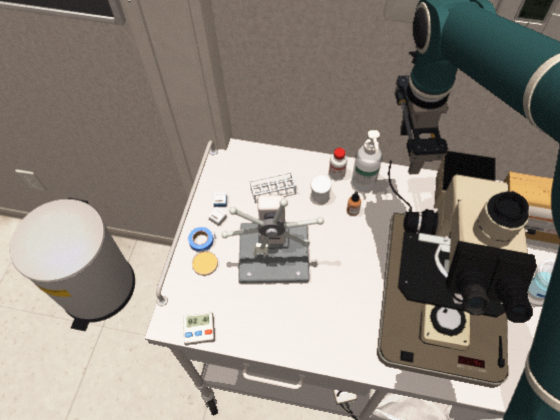

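The scene view shows the rotator at about pixel (263,235). In the side view it is at (272,240), with the hub near (270,228), arm ends near (225,233), (320,221), (233,211), and the timer, rack, pot and dropper bottle around it.

```bash
python3 - <<'E'
from h import *
d=np.load('/tmp/side0.npz'); P,ok,px=d['P'],d['ok'],d['px'].astype(int)
s=np.load('/tmp/scene0.npz'); P2,ok2=s['P'],s['ok']
# foot plate
for n,P_,ok_ in(('side',P,ok),('scene',P2,ok2)):
    m=ok_&(abs(P_[...,2]-20)<7)&(P_[...,0]>380)&(P_[...,0]<700)&(P_[...,1]>150)&(P_[...,1]<480)
    k,l,st,_=cv2.connectedComponentsWithStats(cv2.morphologyEx(m.astype(np.uint8),cv2.MORPH_OPEN,np.ones((3,3))))
    i=1+st[1:,4].argmax(); q=P_[l==i]
    print(n,st[i],np.median(q[:,2]),cv2.minAreaRect(q[:,:2].astype(np.float32)))
    t=ok_&(P_[...,2]>60)&(P_[...,2]<300)&(P_[...,0]>380)&(P_[...,0]<640)&(P_[...,1]>150)&(P_[...,1]<480)
    q=P_[t]; print(len(q),np.percentile(q,[0,5,50,95,100],axis=0).round().tolist())
    tp=q[abs(q[:,2]-189)<6]; print('z189',len(tp),np.median(tp,0))
# crops
c=cv2.resize(d['px'][160:300,180:350,::-1].astype(np.uint8),None,fx=4,fy=4,interpolation=cv2.INTER_CUBIC)
c2=cv2.resize(s['px'][170:290,200:320,::-1].astype(np.uint8),None,fx=4.5,fy=4.5,interpolation=cv2.INTER_CUBIC)
cv2.imwrite('pics/c1.png',c); cv2.imwrite('pics/c2.png',c2)
E
```

```text
side [ 238  233   71   50 2601] 20.865562870997337 ((520.2557983398438, 297.2996826171875), (159.97113037109375, 123.3017578125), 86.72528839111328)
2015 [[501.0, 192.0, 60.0], [508.0, 222.0, 72.0], [516.0, 299.0, 178.0], [568.0, 371.0, 239.0], [580.0, 403.0, 270.0]]
z189 579 [549.18101414 296.28041229 189.11634868]
scene [ 224  233   79   55 1865] 19.33246619524141 ((534.3978881835938, 297.09967041015625), (161.81202697753906, 151.01730346679688), 87.22154235839844)
1684 [[500.0, 197.0, 60.0], [508.0, 232.0, 69.0], [520.0, 311.0, 165.0], [573.0, 374.0, 235.0], [580.0, 404.0, 266.0]]
z189 336 [552.08596845 295.72304368 187.24057821]
```

View pics/c1.png

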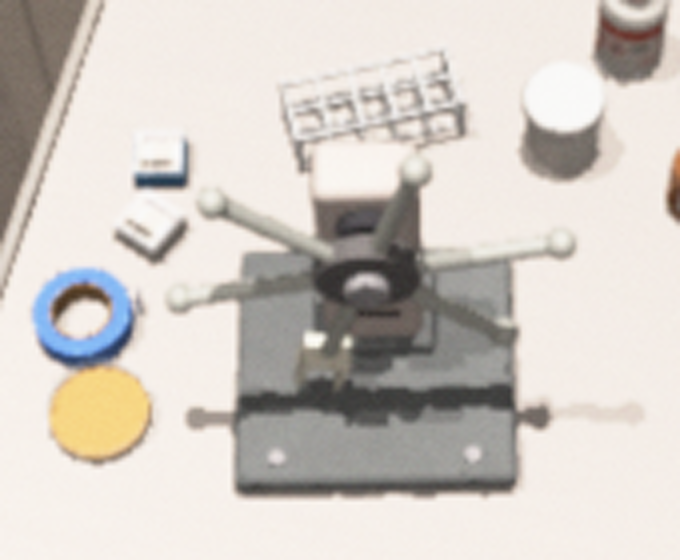

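The crop shows the clip at (325,355), low and slightly to +y. The five balls are at (180,297), (210,203), (415,170), (562,242) and (505,330).

```bash
cat >> h.py <<'E'
O=np.array([533.5,297,0]); YAW=np.radians(-3.0)
def wheel(P,ok,yaw=YAW,O=O):
    R=np.array([[np.cos(yaw),-np.sin(yaw),0],[np.sin(yaw),np.cos(yaw),0],[0,0,1]])
    q=P[ok]-O; q=q@R   # stand frame
    q=q-np.array([-18,0,160]); r=np.hypot(q[:,1],q[:,2])
    m=(abs(q[:,0])<18)&(r<130)&(r>60); return q[m],r[m]
def arms(name='side',verbose=True):
    o,c=snap(name); P,ok=cloud(c); return c,fit(P,ok)
def fit(P,ok):
    q,r=wheel(P,ok); a=np.degrees(np.arctan2(q[:,1],q[:,2]))
    z=np.exp(1j*np.radians(a)*6); ph=np.degrees(np.angle(z.mean()))/6
    out=[]
    for k in range(6):
        c=ph+60*k; d=(a-c+180)%360-180; s=(abs(d)<12)
        if s.sum()>3: out.append((round((c+np.median(d[s])+180)%360-180,1),int(s.sum()),round(float(np.percentile(r[s],97))),round(float(np.median(q[s,0])),1)))
    return round(ph,2),out
E
python3 - <<'E'
from h import *
for n in('side','scene'):
    d=np.load(f'/tmp/{n}0.npz'); print(n,fit(d['P'],d['ok']))
    for k in ('rack',):pass
E
```

```text
side (np.float64(-15.19), [(np.float64(-14.1), 106, 112, -1.9), (np.float64(41.6), 135, 110, -1.2), (np.float64(101.5), 117, 106, -0.8), (np.float64(163.1), 149, 117, -2.2), (np.float64(-131.6), 90, 104, -1.1), (np.float64(-71.7), 135, 110, -0.2)])
scene (np.float64(-15.44), [(np.float64(-13.4), 91, 108, -1.2), (np.float64(44.7), 67, 111, -2.6), (np.float64(103.1), 98, 108, -1.4), (np.float64(162.0), 153, 121, -2.2), (np.float64(-134.7), 40, 105, -2.7), (np.float64(-73.2), 79, 105, -0.8)])
```

```bash
python3 - <<'E'
from h import *
for n in('side','scene'):
    d=np.load(f'/tmp/{n}0.npz'); P=d['P'][d['ok']]
    for y in range(-20,460,40):
        m=(abs(P[:,1]-y)<20)
        r=[]
        for x in range(420,760,40):
            q=P[m&(abs(P[:,0]-x)<20)][:,2]; r.append(int(q.max()) if len(q) else -1)
        print(n,y,r)
E
```

```text
side -20 [729, 706, 684, 662, 641, 618, 597, 262, 13]
side 20 [726, 705, 683, 661, 640, 618, 597, 350, 350]
side 60 [179, 176, 44, 6, 7, 605, 595, 569, 196]
side 100 [5, 7, 6, 7, 5, 85, 83, 130, 130]
side 140 [7, 6, 6, 6, 6, 7, 59, 60, 94]
side 180 [5, 6, 198, 8, 7, 6, 61, 61, 6]
side 220 [7, 25, 196, 25, 27, 6, 6, 41, 6]
side 260 [6, 27, 270, 266, 191, 23, 5, 42, 42]
side 300 [7, 26, 240, 194, 194, -1, 40, 41, 40]
side 340 [7, 27, 230, 228, 188, 25, 41, 41, 39]
side 380 [8, 25, 241, 242, 24, 26, 6, 7, 9]
side 420 [6, 6, 137, 138, 22, 24, 23, 22, 6]
scene -20 [634, 608, 280, 345, 346, 504, 583, 573, 347]
scene 20 [655, 646, 636, 627, 616, 605, 593, 552, 347]
scene 60 [177, 176, 44, 594, 596, 603, 594, 567, 193]
scene 100 [5, 2, 6, 4, 3, 81, 82, 128, 127]
scene 140 [8, 3, 3, 2, 5, 3, 54, 56, 91]
scene 180 [4, 4, 193, 3, 4, -1, 58, 58, 4]
scene 220 [6, 22, 196, 24, 21, -1, 49, 39, 30]
scene 260 [5, 25, 265, 261, 189, 2, 3, 37, 38]
scene 300 [4, 26, 255, 219, 190, 21, 36, 37, 36]
scene 340 [4, 26, 225, 190, 190, 24, 37, 37, 35]
scene 380 [4, 23, 241, 240, 23, 23, 5, 5, 7]
scene 420 [4, 7, 137, 140, 20, 21, 21, 22, 4]
```

```bash
python3 -m creep '{"rotation":[[0,0,0],[0,0,0],[0,0,0],[0,0,0],[0,0,0],[0,0,0],[0,0,0],[0,0,0],[0,0,0],[0,0,0]],"linear":[[0,0,-4],[0,0,-8],[3,-1,-9.5],[8,-3,-9.5],[13,-5,-9.5],[18,-7.5,-9.5],[23,-9.5,-9.5],[28,-11.5,-9.5],[32,-13.4,-9.5],[32,-13.4,-9.5]],"hand":[0,0,0,0,0,0,0,0,0,0]}'
python3 - <<'E'
from h import *
o=manip.get_obs(); print(o['ee_pos'],o['orientation'],o['width'],o['ft_force'])
E
```

```text
time: 1.35
ee_pos: [513.1, 324.2, 320.1]
orientation: [-179.9, -0.1, 90.4]
ft_force: [0.3, 0.1, 0.5]
width: 0.007
grip_force: 0.0
[513.13375546 324.16860752 320.08734604] [-1.79895333e+02 -6.85983837e-02  9.04300764e+01] 0.006811871632792111 [0.31185364 0.14333863 0.50028921]
```

```bash
python3 -m creep '{"rotation":[[0,0,0],[0,0,0],[0,0,0],[0,0,0],[0,0,0],[0,0,0],[0,0,0],[0,0,0],[0,0,0],[0,0,0]],"linear":[[0,0,0],[0,0,1.5],[0,0,3],[0,0,4.5],[0,0,6],[0,0,7.5],[0,0,8.5],[0,0,9.4],[0,0,9.4],[0,0,9.4]],"hand":[0,0,0,0,0,0,0,0,0,0]}'
python3 - <<'E'
from h import *
c,a=arms('side'); save(c,'s1.png'); print(a); c=arms('scene'); print(c[1])
E
```

```text
time: 2.6
ee_pos: [516.3, 320.2, 227.0]
orientation: [180.0, -0.0, 90.0]
ft_force: [-0.1, 0.1, 0.9]
width: 0.002
grip_force: 0.0
(np.float64(-14.68), [(np.float64(-14.1), 104, 112, -1.7), (np.float64(41.8), 67, 111, -1.3), (np.float64(101.4), 98, 106, -1.3), (np.float64(162.9), 149, 118, -2.1), (np.float64(-131.8), 89, 103, -0.5), (np.float64(-71.8), 135, 109, -0.1)])
(np.float64(-22.17), [(np.float64(-13.4), 40, 103, -2.1), (np.float64(43.0), 103, 109, -2.7), (np.float64(103.2), 96, 108, -1.6), (np.float64(161.0), 140, 120, -1.5), (np.float64(-134.6), 40, 104, -2.6), (np.float64(-73.9), 16, 73, 1.3)])
```

View pics/s1.png

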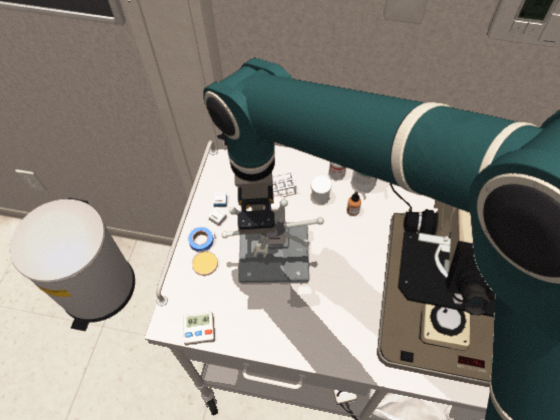

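The side view shows the fingers, at about (255,215), down between two upper arms. The wheel has not moved. I'll push to -y.

```bash
python3 -m creep '{"rotation":[[0,0,0],[0,0,0],[0,0,0],[0,0,0],[0,0,0],[0,0,0],[0,0,0],[0,0,0],[0,0,0],[0,0,0]],"linear":[[-0.8,0,0],[-1.7,-0.1,0],[-2.7,-0.1,0],[-3.7,-0.2,0],[-4.7,-0.2,0],[-5.7,-0.3,0],[-6.6,-0.3,0],[-7.4,-0.4,0],[-8.2,-0.4,0],[-8.2,-0.4,0]],"hand":[0,0,0,0,0,0,0,0,0,0]}'
python3 - <<'E'
from h import *
c,a=arms('side'); print(a); c=arms('scene'); print(c[1])
E
```

```text
time: 3.95
ee_pos: [512.1, 236.8, 226.5]
orientation: [-180.0, 0.1, 89.9]
ft_force: [-0.3, 0.6, -0.2]
width: 0.003
grip_force: 0.1
(np.float64(3.86), [(np.float64(4.4), 105, 111, -2.0), (np.float64(61.7), 134, 109, -1.2), (np.float64(120.8), 229, 120, -1.3), (np.float64(-173.5), 55, 103, -2.0), (np.float64(-111.5), 95, 105, -1.0)])
(np.float64(8.25), [(np.float64(7.3), 83, 109, -1.8), (np.float64(63.6), 79, 110, -2.2), (np.float64(121.5), 181, 120, -1.7), (np.float64(-177.2), 54, 105, -2.3), (np.float64(-113.4), 50, 103, -1.5), (np.float64(-44.4), 58, 102, -3.1)])
```

```bash
python3 -m creep '{"rotation":[[0,0,0],[0,0,0],[0,0,0],[0,0,0],[0,0,0],[0,0,0],[0,0,0],[0,0,0],[0,0,0],[0,0,0]],"linear":[[0.3,0,-1],[0.3,0,-4],[0.3,0,-7],[0.3,0,-8.5],[0.3,0,-8.5],[2.5,0.1,-8.5],[5,0.3,-8.5],[7.5,0.4,-8.5],[9.9,0.5,-8.5],[9.9,0.5,-8.5]],"hand":[0,0,0,0,0,0,0,0,0,0]}'
python3 -m creep '{"rotation":[[0,0,0],[0,0,0],[0,0,0],[0,0,0],[0,0,0],[0,0,0],[0,0,0],[0,0,0],[0,0,0],[0,0,0]],"linear":[[0,0,0],[0,0,1.5],[0,0,3],[0,0,4.5],[0,0,6],[0,0,7.3],[0,0,8.1],[0,0,8.5],[0,0,8.5],[0,0,8.5]],"hand":[0,0,0,0,0,0,0,0,0,0]}'
python3 - <<'E'
from h import *
c,a=arms('side'); print(a); c=arms('scene'); print(c[1])
E
```

```text
time: 5.3
ee_pos: [515.8, 339.7, 310.3]
orientation: [-179.9, -0.0, 90.2]
ft_force: [-0.1, -1.1, 0.3]
width: 0.003
grip_force: 0.0
time: 6.55
ee_pos: [517.3, 337.2, 227.1]
orientation: [180.0, -0.0, 90.0]
ft_force: [-0.3, 0.2, -0.1]
width: -0.001
grip_force: 0.0
(np.float64(5.26), [(np.float64(3.8), 97, 119, -2.4), (np.float64(62.4), 47, 109, -1.5), (np.float64(121.0), 231, 119, -1.5), (np.float64(-173.6), 57, 101, -2.0), (np.float64(-111.2), 107, 105, -0.2), (np.float64(-51.8), 134, 110, -0.2)])
(np.float64(9.4), [(np.float64(9.0), 33, 116, -4.4), (np.float64(64.1), 79, 109, -2.4), (np.float64(122.1), 175, 120, -2.1), (np.float64(-177.1), 53, 105, -2.2), (np.float64(-113.0), 48, 105, -2.3)])
```

```bash
python3 -m creep '{"rotation":[[0,0,0],[0,0,0],[0,0,0],[0,0,0],[0,0,0],[0,0,0],[0,0,0],[0,0,0],[0,0,0],[0,0,0]],"linear":[[-0.8,0,0],[-1.6,-0.1,0],[-2.6,-0.1,0],[-3.8,-0.2,0],[-5.0,-0.3,0],[-6.3,-0.3,0],[-7.6,-0.4,0],[-8.9,-0.5,0],[-9.9,-0.5,0],[-9.9,-0.5,0]],"hand":[0,0,0,0,0,0,0,0,0,0]}'
python3 -m creep '{"rotation":[[0,0,0],[0,0,0],[0,0,0],[0,0,0],[0,0,0],[0,0,0],[0,0,0],[0,0,0],[0,0,0],[0,0,0]],"linear":[[0.3,0,-1],[0.3,0,-4],[0.3,0,-7],[0.3,0,-8.5],[0.3,0,-8.5],[2.5,0.1,-8.5],[5,0.3,-8.5],[7.5,0.4,-8.5],[9.9,0.5,-8.5],[9.9,0.5,-8.5]],"hand":[0,0,0,0,0,0,0,0,0,0]}'
python3 - <<'E'
from h import *
c,a=arms('side'); print(a); c=arms('scene'); print(c[1])
E
```

```text
time: 7.9
ee_pos: [512.2, 236.4, 226.6]
orientation: [-180.0, 0.1, 89.9]
ft_force: [-0.4, -0.1, 0.7]
width: 0.005
grip_force: 0.0
time: 9.15
ee_pos: [515.8, 339.7, 310.3]
orientation: [-179.9, -0.0, 90.2]
ft_force: [-0.4, 0.8, -0.2]
width: 0.005
grip_force: 0.0
(np.float64(4.33), [(np.float64(3.8), 101, 112, -2.1), (np.float64(60.1), 306, 122, -1.4), (np.float64(122.0), 94, 103, -1.0), (np.float64(-174.0), 58, 104, -2.3), (np.float64(-111.8), 108, 106, 0.1), (np.float64(-52.2), 136, 111, -0.3)])
(np.float64(5.02), [(np.float64(6.9), 81, 109, -1.8), (np.float64(64.7), 184, 122, -2.2), (np.float64(122.8), 88, 106, -1.5), (np.float64(-177.0), 54, 105, -2.0), (np.float64(-113.7), 48, 105, -2.0), (np.float64(-52.7), 87, 107, -0.6)])
```

```bash
python3 -m creep '{"rotation":[[0,0,0],[0,0,0],[0,0,0],[0,0,0],[0,0,0],[0,0,0],[0,0,0],[0,0,0],[0,0,0],[0,0,0]],"linear":[[0,0,0],[0,0,1.5],[0,0,3],[0,0,4.5],[0,0,6],[0,0,7.3],[0,0,8.1],[0,0,8.5],[0,0,8.5],[0,0,8.5]],"hand":[0,0,0,0,0,0,0,0,0,0]}'
python3 -m creep '{"rotation":[[0,0,0],[0,0,0],[0,0,0],[0,0,0],[0,0,0],[0,0,0],[0,0,0],[0,0,0],[0,0,0],[0,0,0]],"linear":[[-0.8,0,0],[-1.6,-0.1,0],[-2.6,-0.1,0],[-3.8,-0.2,0],[-5.0,-0.3,0],[-6.3,-0.3,0],[-7.6,-0.4,0],[-8.9,-0.5,0],[-9.9,-0.5,0],[-9.9,-0.5,0]],"hand":[0,0,0,0,0,0,0,0,0,0]}'
python3 - <<'E'
from h import *
c,a=arms('side'); print(a); c=arms('scene'); print(c[1])
E
```

```text
time: 10.5
ee_pos: [517.3, 337.2, 227.1]
orientation: [180.0, -0.0, 90.0]
ft_force: [-0.6, -0.6, -0.6]
width: 0.007
grip_force: 0.0
time: 11.75
ee_pos: [512.2, 236.4, 226.6]
orientation: [-180.0, 0.1, 89.9]
ft_force: [0.4, -0.2, -0.2]
width: 0.001
grip_force: 0.0
(np.float64(4.16), [(np.float64(4.2), 215, 125, -2.0), (np.float64(61.1), 137, 108, -1.2), (np.float64(122.2), 97, 102, -1.2), (np.float64(-174.2), 54, 103, -2.2), (np.float64(-111.5), 97, 106, -0.5)])
(np.float64(8.55), [(np.float64(6.9), 200, 123, -2.1), (np.float64(63.6), 80, 109, -2.1), (np.float64(123.1), 88, 106, -1.2), (np.float64(-177.4), 52, 105, -2.3), (np.float64(-113.6), 49, 104, -1.7), (np.float64(-44.9), 59, 102, -3.9)])
```

```bash
python3 -m creep '{"rotation":[[0,0,0],[0,0,0],[0,0,0],[0,0,0],[0,0,0],[0,0,0],[0,0,0],[0,0,0],[0,0,0],[0,0,0]],"linear":[[-0.3,0,0],[-0.6,0,0],[-0.9,0,0],[-1.2,-0.1,0],[-1.3,-0.1,0],[-1.3,-0.1,0],[-1.0,-0.1,-1],[-1.0,-0.1,-4],[-1.0,-0.1,-7],[-1.0,-0.1,-9.5]],"hand":[0,0,0,0,0,0,0,0,0,0]}'
python3 - <<'E'
from h import *
c,a=arms('side'); print(a); save(c,'s2.png')
c,a=arms('scene'); print(a)
px=cv2.resize(c['pixels'][170:290,200:320,::-1],None,fx=4.5,fy=4.5,interpolation=cv2.INTER_CUBIC); cv2.imwrite('pics/e2.png',px)
# clip direction: points with r>112 within +-15 deg of up, and stand foot
for n in('side','scene'):
    o,c=snap(n); P,ok=cloud(c); q,r=wheel(P,ok)
    a=np.degrees(np.arctan2(q[:,1],q[:,2]))
    for lo,hi in((112,128),(95,112),(60,90)):
        s=(r>lo)&(r<hi)&(abs(a)<20); y=q[s,1]; print(n,lo,s.sum(),y.min(),y.max(),np.median(a[s]))
    m=ok&(abs(P[...,2]-20)<7)&(P[...,0]>380)&(P[...,0]<700)&(P[...,1]>150)&(P[...,1]<480)
    k,l,st,_=cv2.connectedComponentsWithStats(cv2.morphologyEx(m.astype(np.uint8),cv2.MORPH_OPEN,np.ones((3,3)))); i=1+st[1:,4].argmax()
    print(cv2.minAreaRect(P[l==i][:,:2].astype(np.float32)))
E
```

```text
time: 13.1
ee_pos: [511.4, 227.5, 323.5]
orientation: [179.9, 0.0, 90.0]
ft_force: [0.0, -0.7, 0.3]
width: 0.002
grip_force: 0.0
(np.float64(0.25), [(np.float64(-0.2), 198, 125, -1.7), (np.float64(56.7), 140, 109, -1.3), (np.float64(117.1), 100, 106, -1.0), (np.float64(-179.1), 58, 104, -2.1), (np.float64(-116.4), 105, 104, -0.3), (np.float64(-56.7), 137, 110, -0.6)])
(np.float64(0.27), [(np.float64(1.8), 200, 122, -0.8), (np.float64(58.9), 77, 109, -2.3), (np.float64(118.5), 89, 106, -1.2), (np.float64(177.9), 56, 104, -1.8), (np.float64(-118.3), 47, 104, -1.9), (np.float64(-57.9), 85, 107, -0.4)])
side 112 48 -12.461624878753033 12.036916201054805 -0.2669697801028885
side 95 116 -11.993251965786841 12.785409834534686 0.28930343132738273
side 60 33 -5.180787365325564 4.59015720116315 -0.9490834487790404
((516.348388671875, 297.4841003417969), (159.59075927734375, 114.59717559814453), 86.88736724853516)
scene 112 66 -12.86948357720123 15.809632111147826 4.697848689278649
scene 95 93 -13.560194347021364 14.554063677323057 -2.6754852164095917
scene 60 29 -1.116608941655873 7.330205997053932 3.11427937758399
((533.6430053710938, 297.65325927734375), (160.18992614746094, 151.85935974121094), 86.754150390625)
```

View pics/s2.png

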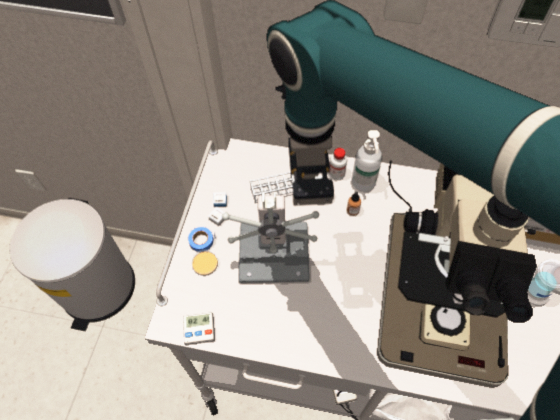

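View pics/e2.png

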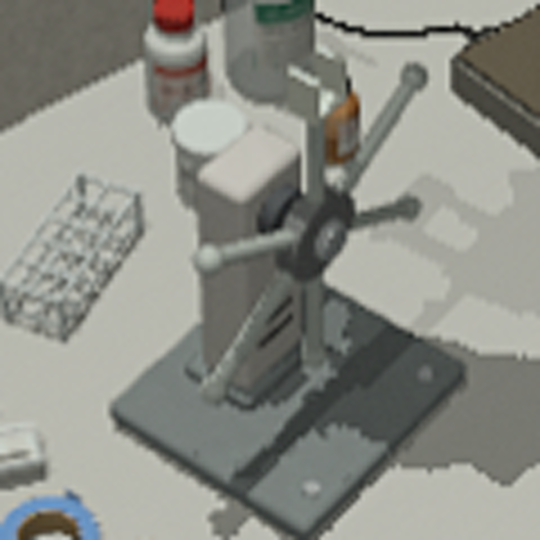

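The clip now stands upright, at about (270,200) in the side view and (315,85) in the scene crop. Both cameras put it within 2° of vertical. The stand has not moved and the fingers are clear above it, so I'll hold still for one call and hand in.

```bash
python3 -m creep '{"rotation":[[0,0,0],[0,0,0],[0,0,0],[0,0,0],[0,0,0],[0,0,0],[0,0,0],[0,0,0],[0,0,0],[0,0,0]],"linear":[[0,0,-0.5],[0,0,-1],[0,0,-1],[0,0,-1],[0,0,-1],[0,0,-1],[0,0,-1],[0,0,-1],[0,0,-1],[0,0,-1]],"hand":[0,0,0,0,0,0,0,0,0,0]}'
python3 -c "
from cell import manip
print(manip.sign_off())"
```

```text
time: 14.55
ee_pos: [511.0, 228.0, 331.6]
orientation: [180.0, 0.0, 90.0]
ft_force: [-0.0, -0.9, 0.3]
width: 0.0
grip_force: 0.0
the job is handed in; nothing more can be done
None
```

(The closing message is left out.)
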